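# Tip a brass blank into the tray's pick-up tip and tin it

## Robot

A 7-joint arm with a two-finger parallel gripper is mounted at the origin on a cart in front of the work surface, level with it; the furniture and walls round the work are solid. World frame = base frame: x ahead of the robot, y to its left, z up, the work surface at z = 0. Lengths are in m, angles in rad, forces in N, time in s.
With the tool pointing down it reaches from about 0.425 to 1.025 m from the base axis. Payload 9.4 kg.
Tool frame: the origin (TCP) lies on the centre line of the jaws, within the pads' length; the fingertips stand 25 mm ahead of it and the grasp point (between the pads) lies 6 mm ahead of it; z points along the fingers, y is the direction in which the jaws open and shut (so a half turn about z gives the same grasp; the last joint's range is limited). The gripper opens to 85 mm and grips with 20 to 120 N. Pads are 22 mm wide; open, the fingers measure 114 mm over their backs; the gripper's body (76 mm by 85 mm) begins 54 mm behind the grasp point. The pads swing forward as they close: fully open they stand 13 mm farther back than shut.
Start: joints at [1.034, 0.599, -0.003, 1.599, 0.002, 0.943, -0.08], TCP at [0.322, -0.65, 0.256] pointing down, gripper open.
Joint ranges: [-2.57, 2.57], [-0.35, 1.97], [-1.29, 1.29], [0.11, 2.56], [-1.05, 4.19], [0.11, 1.86], [-2.63, 2.63]. Speed limits (rad/s): [2.22, 2.22, 3.01, 3.01, 3.14, 3.14, 3.14].

## Interface

Orientations are given as a unit quaternion [x, y, z, w].
In Python, from plant import monitor, imaging, arm gives the robot as it stands.
- The arm moves only by the tool arm_command, never from a script. Its argument "deltas" is a list of rows, each a list of 6 numbers: the shift along the tool's x, y, z in m, then the turn, a rotation vector about the tool's x, y, z in degrees. In form: [[x, y, z, rx, ry, rz], ...]. A call has 1 to 10 rows; each row is the pose to reach, as a shift and turn from the pose commanded when the call began, along the tool's axes at that moment; what a row does not reach only later rows make up. A row lasts 1/12 s, in which the tool goes at most 41.7 mm and 7.16 degrees, less where a joint would pass 70% of its speed; a pose out of reach is approached as far as the arm can. A call with a gripper value outside its range is refused whole. "gripper" is the closure, from -1 (fully open) to 1 (shut), so that 0 is half open, set as the call begins (left out, the last holds). The fingers move at their own pace and stop on an object; "force" is the grip in N (left out, the last holds). Time passes only in rows, so rows that repeat a pose let the fingers close. It gives the time, the measured TCP pose, the force and the opening at its end, in the units of the state.
- monitor.sense(): the state, without advancing time (a new reading comes with each control period).
- imaging.read_camera(name): name is "side" or "top" or "wrist"; returns the picture (400x640x3 uint8, red, green, blue); there is no depth.
- imaging.camera_model(name): a dict with "vertical_fov" (degrees; the focal length in pixels is half the picture's height over the tangent of half this angle, whatever the lens; pixels are square), "cx", "cy" (the principal point, pixels), "k1" (the pictures are not rectified: a ray, as slopes to the right and down, at radius r is drawn at 1 + k1 r^2 times it, then the intrinsics apply), "R" (3x3) and "t" (3): a world point X has camera coordinates R X + t. Camera axes: x right, y down, z forward; pixel columns grow to the right and rows downward; lengths in m; the calibration is good to about 2 mm. A picture is of the moment at which its call begins: read the wrist's pose just before it. camera_model takes no time and is no camera call; for the wrist camera it gives the pose at the moment of the call.
- arm.hand_in(): hands the job in, once; it reports no verdict.
The state is a dict: "t": time; "joints": joint angles; "qd": joint speeds; "joint_efforts": joint torques, N m; "position": TCP position; "ee_rot": TCP orientation; "wrist_force": force on the tool from outside, world axes, zero at the start; "ft_torque": the same for the moment, N m; "width": finger opening in m.
Only numpy, scipy, OpenCV 4.12 (cv2) and the standard library are available. Lean on these libraries where they do the work, as an engineer would, in place of code of your own. Each camera call takes 0.05 s, during which the arm holds its last target.

## Task

Put the loose brass disc away. Lift the white tray by its red knob so that the disc slides down by itself into the narrow tip against the two pins (do not touch it before it is there), and lower the tray flat again with the disc still in the tip; then take the disc off the tip, lay it flat in the open tin, let go and shut the tin's lid. Do not disturb the other things on the cabinet.

Things in the scene. Friction and masses are not known exactly. Their poses are not given: they have to be found in the camera images.
- tray (a joint): tilt of the white tapered tray on its dark steel stand: 0 = flat at rest (its lowest), grows as the red-knob end is raised, stop at 0.7 rad. The tray weighs 0.4 kg and sinks back flat by itself, slowly, when let go; about 2 N at the knob lifts it. The smooth disc slides from about 0.2 rad on, and runs down to the tip within 2 s at 0.45 to 0.6 rad.
- tray_knob (a point): centre of the red knob, a 22 mm disc on edge, 14 mm thick along y (the hinge line), with flat faces to pinch from above; on an upright stem at the tray's wide end, 32 mm above the rim and 87 mm above the table when flat. Axes are the tray's: -x runs along the tray to the narrow tip, y along the hinge, z up out of the floor.
- tray_hinge (a point): middle of the tray's hinge line, fixed in the stand, 36 mm above the table; x level from the narrow tip towards the knob, y along the hinge line, z up. With the tray flat the knob lies 119 mm in x and 51 mm in z from it.
- tray_seat (a point): the disc's centre when home in the tip: 47 mm above the table, tray flat. The tip is an open tongue 14 mm wide with two 5 mm pins at its end (-x) that stop the disc, which stands out 8 mm over either side of the tongue (along y); there fingers can pinch its edge from above, with 30 mm free below. Side walls, 36 mm apart, begin 18 mm away in +x. Tray axes.
- blank_center (a point): centre of the loose brass disc, 30 mm across, 4 mm thick, 24 g, z along its axis; it starts lying flat in the wide part of the tray, whose floor is 45 mm above the table and walls 10 mm high.
- tin_in (a point): centre of the floor of the open black tin, on its grey lining, 7.5 mm above the table. The tin is fixed; inside it measures 54 mm along this point's x and 94 mm along y; its walls reach 12 mm above the table. x points to the hinged side, where the opened lid stands.
- tin_lid (a joint): opening angle of the tin's lid: 0 = shut, up to 1.92 rad = open, leaning back beyond upright. It moves easily (1 to 2 N at its edge) but is damped: let go, it sinks only slowly, so push it all the way down.
- lid_edge (a point): middle of the free edge of the tin's lid (lid 60 mm from hinge to edge, 100 mm wide, 2 mm thick). The hinge line runs along tin_in's y, 30 mm from tin_in in x and 4 mm above it. Shut, the lid's top is 17 mm above the table.
- files: wooden block of needle files, 48x105x150 mm, at the back; bystander
- jar: white screw-cap jar, 41 mm across, 100 mm tall, at the back; bystander
- pliers: small dark-handled pliers, 51x147x11 mm, lying at the front; bystander
- loupe: black eye loupe, 41 mm across, 30 mm tall, at the front; bystander
- funnel: little funnel, 24x50x10 mm, at the front; bystander
- cup: small silver cup with domed stone, 20x25x11 mm, at the front; bystander

How it is judged:
By the outcome, as a careful person would: the job done as asked, in the order asked, and still so for the second after the job is handed in, with the robot touching nothing.
It also fails if it takes over 64 s, if anything falls off the work surface, if the arm or the gripper's body presses on something with over 40 N, if the wrist force passes 120 N, or if a joint passes its speed limit or range.

## Working session

There is one attempt and no reset: what is moved stays moved. The work goes in short steps, Python scripts to look and compute and a tool call to move; the robot and the scene stay as the last step left them, time stands still between calls to the robot, and variables do not carry over. Pictures are saved under pics/ and viewed, and the job is handed in when it is done.

Besides the shell and the picture viewer there is one more tool, called in YAML: its name, and indented under it one key for each argument. arm_command: Moves the arm, as the interface text tells. Its arguments: {"type":"object","properties":{"deltas":{"type":"array","items":{"type":"array","items":{"type":"number"}}},"gripper":{"type":"number"},"force":{"type":"number"}},"required":["deltas"]}

```bash
ls; mkdir -p pics; python3 - <<'E'
from plant import monitor, imaging, arm
import cv2,numpy as np
print(monitor.sense())
for n in ("side","top","wrist"):
    m=imaging.camera_model(n);print(n,m)
    cv2.imwrite(f"pics/{n}0.png",imaging.read_camera(n)[:,:,::-1])
E
```

```text
pics
{'t': 0.0, 'joints': array([ 1.03431418,  0.6001355 , -0.00254871,  1.6001454 ,  0.0017842 ,
        0.94292302, -0.07978199]), 'qd': array([-8.93017242e-04,  6.28979704e-04, -4.07654434e-04, -3.60615774e-04,
       -5.48639152e-05, -2.16226344e-04, -5.76772257e-04]), 'joint_efforts': array([-5.28750957e-05, -7.76457238e+01,  1.56455576e+00, -2.58015132e+01,
        1.23272938e-02,  8.69947777e-03,  2.75300295e-05]), 'position': array([ 0.32151486, -0.64930841,  0.25540382]), 'ee_rot': array([ 9.73682730e-01,  2.27906325e-01, -2.46545579e-04, -7.65787936e-04]), 'wrist_force': array([ 0.3146885 , -0.24690434, -0.34055257]), 'ft_torque': array([ 0.02702127, -0.00407429,  0.00687098]), 'width': 0.0854905768389829}
side {'vertical_fov': 55.55252047773115, 'cx': 322.10662196140584, 'cy': 201.1412882906094, 'k1': -0.09013030696379927, 'R': array([[-0.98178884, -0.18858006, -0.02298339],
       [-0.08203366,  0.52995445, -0.84404903],
       [ 0.17135097, -0.8267925 , -0.53577327]]), 't': array([0.51430017, 0.16025231, 0.8048851 ])}
top {'vertical_fov': 50.65693741973302, 'cx': 319.1809884093206, 'cy': 200.34879421667944, 'k1': -0.031115651510186474, 'R': array([[-0.00927421, -0.99992976,  0.00737953],
       [-0.9854016 ,  0.00788438, -0.17006327],
       [ 0.16999314, -0.008849  , -0.98540551]]), 't': array([-0.06636052,  0.57062797,  0.82726484])}
wrist {'vertical_fov': 71.51195942587371, 'cx': 318.61854820240274, 'cy': 199.48737283509723, 'k1': -0.017281298617014027, 'R': array([[ 0.44369134, -0.8961782 , -0.00162369],
       [-0.86573322, -0.42908509,  0.2576664 ],
       [-0.23161171, -0.11291867, -0.96623258]]), 't': array([-0.72408087, -0.03342077,  0.37925277])}
```

View pics/top0.png

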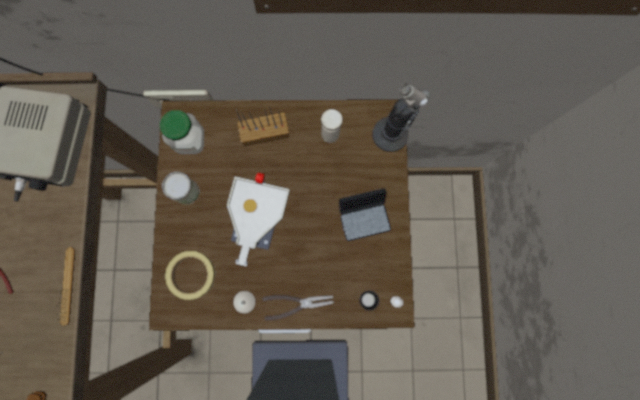

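View pics/side0.png

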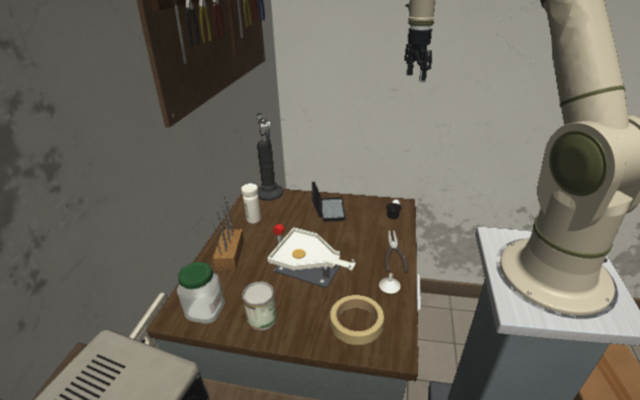

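View pics/wrist0.png

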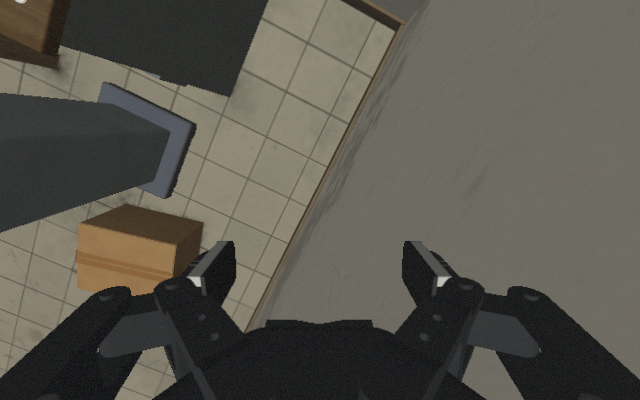

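```bash
cat > h.py <<'E'
import numpy as np, cv2
from plant import monitor, imaging, arm
from scipy.spatial.transform import Rotation as Ro
def K(m):
    f=200/np.tan(np.radians(m["vertical_fov"]/2)); return np.array([[f,0,m["cx"]],[0,f,m["cy"]],[0,0,1.]])
def ray(m,p):
    u=cv2.undistortPoints(np.array([[p]],float),K(m),np.array([m["k1"],0,0,0.]))[0,0]
    R=np.array(m["R"]);t=np.array(m["t"])
    d=R.T@np.array([u[0],u[1],1]); return -R.T@t, d/np.linalg.norm(d)
def plane(m,p,z):
    c,d=ray(m,p); return c+d*(z-c[2])/d[2]
def tri(ms,ps):
    A=np.zeros((3,3));b=np.zeros(3);L=[]
    for m,p in zip(ms,ps):
        c,d=ray(m,p);P=np.eye(3)-np.outer(d,d);A+=P;b+=P@c;L.append((c,P))
    x=np.linalg.solve(A,b); return x,[np.linalg.norm(P@(x-c)) for c,P in L]
def proj(m,X):
    r=cv2.Rodrigues(np.array(m["R"]))[0]
    return cv2.projectPoints(np.array(X,float).reshape(-1,1,3),r,np.array(m["t"]),K(m),np.array([m["k1"],0,0,0.]))[0][:,0]
def crop(img,x0,y0,x1,y1,s,name):
    cv2.imwrite(name,cv2.resize(img[y0:y1,x0:x1,::-1],None,fx=s,fy=s,interpolation=cv2.INTER_CUBIC))
def rel(target,R=None):
    """shift in tool axes from current to world target"""
    s=monitor.sense();T=Ro.from_quat(s["ee_rot"])
    return T.inv().apply(np.array(target)-s["position"])
E
python3 - <<'E'
from h import *
t=cv2.imread("pics/top0.png")[:,:,::-1]; s=cv2.imread("pics/side0.png")[:,:,::-1]
crop(t,215,160,305,275,5,"pics/tc.png"); crop(t,325,180,405,250,8,"pics/tc2.png")
crop(s,260,215,365,290,7,"pics/sc.png"); crop(s,300,175,360,225,10,"pics/sc2.png")
mt=imaging.camera_model("top");ms=imaging.camera_model("side")
def red(im):
    i=im.astype(int);return ((i[:,:,0]>120)&(i[:,:,1]<70)&(i[:,:,2]<70)).astype(np.uint8)
for im in(t,s):
    n,_,st,c=cv2.connectedComponentsWithStats(red(im));print(st[1:],c[1:])
E
```

```text
[[255 173   9  10  76]] [[259.06578947 177.36842105]]
[[274 224  10  11  86]] [[278.25581395 228.69767442]]
```

View pics/tc.png

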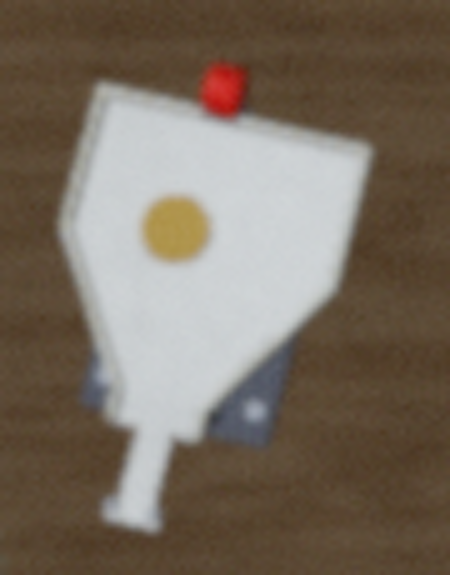

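View pics/tc2.png

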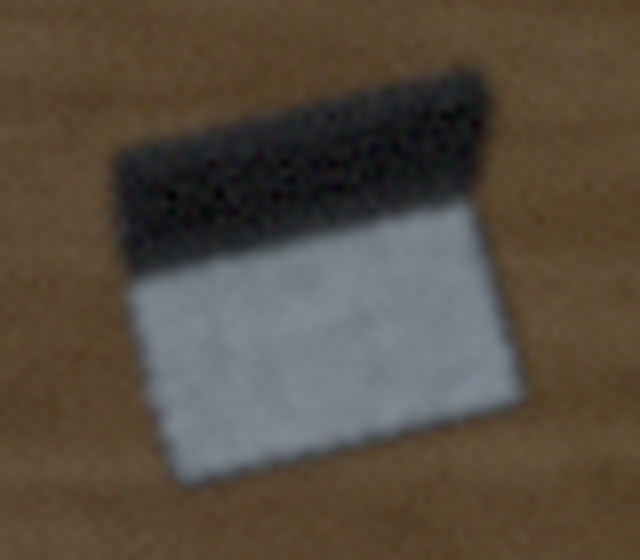

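View pics/sc.png

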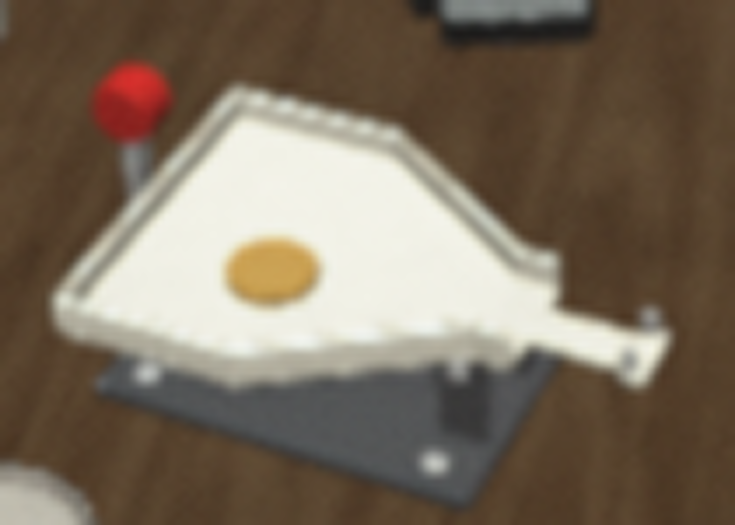

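View pics/sc2.png

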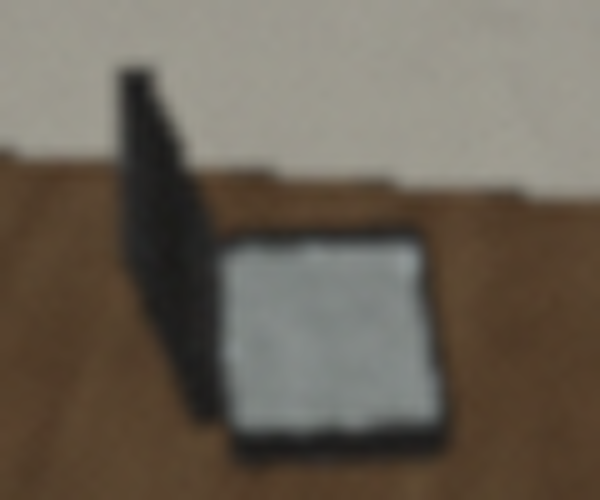

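```bash
python3 - <<'E'
from h import *
np.set_printoptions(precision=4,suppress=True)
mt=imaging.camera_model("top");ms=imaging.camera_model("side")
T=lambda x,y:(215+x/5-.4,160+y/5-.4); T2=lambda x,y:(325+x/8-.44,180+y/8-.44)
S=lambda x,y:(260+x/7-.43,215+y/7-.43); S2=lambda x,y:(300+x/10-.45,175+y/10-.45)
k,e=tri([mt,ms],[(259.2,177.5),(278.3,228.9)]);print("knob",k,e)
print("knob top@.087",plane(mt,(259.2,177.5),.087),plane(ms,(278.3,228.9),.087))
a=plane(mt,T(100,83),.055);b=plane(mt,T(371,148),.055);c=plane(mt,T(103,517),.045);d=plane(mt,T(158,530),.045)
print("back corners",a,b,np.linalg.norm(a-b),"yaw(y axis)",np.degrees(np.arctan2(a[1]-b[1],a[0]-b[0])))
print("tip",c,d,(c+d)/2)
print("disc",plane(mt,T(176,228),.049),plane(ms,S(272,270),.049))
q=[plane(mt,T2(*p),.0075) for p in[(133,280),(470,205),(522,398),(180,485)]]
print("tin top",np.array(q),np.mean(q,0))
q=np.array(q)
print([np.linalg.norm(q[i]-q[(i+1)%4]) for i in range(4)], np.degrees(np.arctan2(*(q[0]-q[1])[1::-1])),np.degrees(np.arctan2(*(q[3]-q[2])[1::-1])))
q=np.array([plane(ms,S2(*p),.0075) for p in[(232,425),(218,240),(425,240),(445,425)]]);print("tin side",q,q.mean(0))
le=[tri([mt,ms],[T2(118,160),S2(0,0)])]
print("disc in tip, hinge est: knob dir from tip", np.degrees(np.arctan2(*(k-(c+d)/2)[1::-1])))
E
```

```text
knob [0.6097 0.0482 0.0897] [np.float64(0.0005232013426779649), np.float64(0.0005232013426778259)]
knob top@.087 [0.6109 0.0486 0.087 ] [0.6104 0.0448 0.087 ]
back corners [0.6214 0.1042 0.055 ] [ 0.5929 -0.0086  0.055 ] 0.11637309529701177 yaw(y axis) 75.8365709247785
tip [0.4429 0.1006 0.045 ] [0.4375 0.0781 0.045 ] [0.4402 0.0893 0.045 ]
disc [0.561  0.0724 0.049 ] [0.5604 0.0732 0.049 ]
tin top [[ 0.5456 -0.119   0.0075]
 [ 0.5654 -0.211   0.0075]
 [ 0.5127 -0.2232  0.0075]
 [ 0.4902 -0.1306  0.0075]] [ 0.5285 -0.1709  0.0075]
[np.float64(0.09410677120067952), np.float64(0.054112277749254055), np.float64(0.095315807409589), np.float64(0.056660039141063795)] 102.1350791798366 103.67021756611406
tin side [[ 0.5463 -0.1269  0.0075]
 [ 0.5674 -0.2165  0.0075]
 [ 0.5095 -0.2254  0.0075]
 [ 0.491  -0.1356  0.0075]] [ 0.5285 -0.1761  0.0075]
disc in tip, hinge est: knob dir from tip -13.651580905650494
```

```bash
python3 - <<'E'
from h import *
np.set_printoptions(precision=4,suppress=True)
print(rel([.610,.0475,.22]))
E
```

```text
[ 0.5677 -0.4965  0.0361]
```

arm_command:
  deltas:
    - [0.28,-0.25,0.018,0,0,20]
    - [0.28,-0.25,0.018,0,0,20]
    - [0.28,-0.25,0.018,0,0,20]
    - [0.28,-0.25,0.018,0,0,20]
    - [0.28,-0.25,0.018,0,0,20]
    - [0.28,-0.25,0.018,0,0,20]
    - [0.28,-0.25,0.018,0,0,20]
    - [0.28,-0.25,0.018,0,0,20]
    - [0.28,-0.25,0.018,0,0,20]
  gripper: -0.2
  force: 25

```text
t: 0.9
position: [0.4617, -0.3002, 0.2382]
ee_rot: [0.998, 0.055, -0.0, -0.0]
wrist_force: [0.9, -0.6, -0.2]
width: 0.0516
```

```bash
python3 - <<'E'
from h import *
np.set_printoptions(precision=4,suppress=True)
print(monitor.sense());print(rel([.610,.0475,.22]))
E
```

```text
{'t': 0.9, 'joints': array([ 0.4173,  0.4145,  0.0774,  2.0232, -0.0481,  0.7056, -0.9354]), 'qd': array([-0.8799, -0.0928, -0.0342,  0.2524,  0.0201, -0.1721, -0.9094]), 'joint_efforts': array([  8.2017, -58.4685,   2.7277, -20.0579,   0.0308,   0.4412,
         1.5592]), 'position': array([ 0.4617, -0.3002,  0.2382]), 'ee_rot': array([ 0.9985,  0.0553, -0.    , -0.    ]), 'wrist_force': array([ 0.9123, -0.5721, -0.2281]), 'ft_torque': array([-0.0156, -0.0357,  0.0123]), 'width': 0.05158063901432491}
[ 0.1858 -0.3292  0.0182]
```

arm_command:
  deltas:
    - [0.185,-0.329,0.018,0,0,20]
    - [0.185,-0.329,0.018,0,0,20]
    - [0.185,-0.329,0.018,0,0,20]
    - [0.185,-0.329,0.018,0,0,20]
    - [0.185,-0.329,0.018,0,0,20]
    - [0.185,-0.329,0.018,0,0,20]
    - [0.185,-0.329,0.018,0,0,20]
    - [0.185,-0.329,0.018,0,0,20]
    - [0.185,-0.329,0.018,0,0,20]
    - [0.185,-0.329,0.018,0,0,20]

```text
t: 1.73
position: [0.6111, 0.055, 0.2195]
ee_rot: [0.993, -0.114, 0.0, -0.002]
wrist_force: [-0.2, 1.1, -0.4]
width: 0.0511
```

arm_command:
  deltas:
    - [0,0,0,0,0,0]
    - [0,0,0,0,0,0]

```text
t: 1.9
position: [0.6085, 0.0452, 0.2199]
ee_rot: [0.993, -0.118, -0.0, 0.0]
wrist_force: [0.2, -0.4, -0.8]
width: 0.0513
```

```bash
python3 - <<'E'
from h import *
np.set_printoptions(precision=4,suppress=True)
s=monitor.sense();print(s["joints"],s["position"],s["ee_rot"],np.degrees(Ro.from_quat(s["ee_rot"]).as_matrix()[:2,0]@[0,0] or np.arctan2(*Ro.from_quat(s["ee_rot"]).as_matrix()[1::-1,0])))
m=imaging.camera_model("wrist");im=imaging.read_camera("wrist")
cv2.imwrite("pics/w1.png",im[:,:,::-1])
i=im.astype(int);r=((i[:,:,0]>120)&(i[:,:,1]<70)&(i[:,:,2]<70)).astype(np.uint8)
n,_,st,c=cv2.connectedComponentsWithStats(r);print(st[1:],c[1:])
j=1+np.argmax(st[1:,4]);print("knob@.087",plane(m,c[j],.087),"edges",plane(m,(st[j,0],c[j,1]),.087),plane(m,(st[j,0]+st[j,2],c[j,1]),.087))
E
```

```text
[-0.2824  0.5079  0.1684  1.9131 -0.1216  0.7314 -1.8525] [0.6085 0.0452 0.2199] [ 0.993  -0.1185 -0.0005  0.0004] -13.610544099990863
[[308 187  15  22 287]] [[315.3554 197.1429]]
knob@.087 [0.6097 0.0482 0.087 ] edges [0.6113 0.0549 0.087 ] [0.608  0.0413 0.087 ]
```

View pics/w1.png

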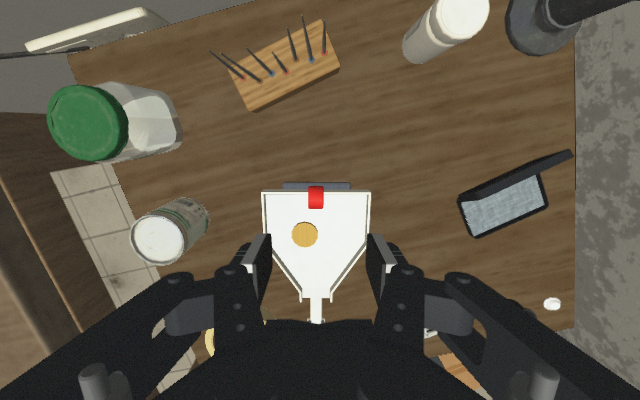

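```bash
python3 - <<'E'
from h import *
np.set_printoptions(precision=4,suppress=True)
m=imaging.camera_model("wrist")
a=plane(m,(263,191),.055);b=plane(m,(371,193),.055);print(a,b,np.degrees(np.arctan2(*(a-b)[1::-1])))
print(rel([.6097,.0482,.094]))
for z in(.0,.12):print([plane(m,p,z) for p in((252,108),(338,70))])
E
```

```text
[0.621  0.1012 0.055 ] [ 0.592  -0.0084  0.055 ] 75.1825263410688
[ 0.0003 -0.0045  0.1261]
[array([0.7093, 0.0993, 0.    ]), array([ 0.7253, -0.0068,  0.    ])]
[array([0.696 , 0.0743, 0.12  ]), array([0.7064, 0.0058, 0.12  ])]
```

arm_command:
  deltas:
    - [0,-0.004,0.03,0,0,0.7]
    - [0,-0.004,0.06,0,0,0.7]
    - [0,-0.004,0.09,0,0,0.7]
    - [0,-0.004,0.11,0,0,0.7]
    - [0,-0.004,0.126,0,0,0.7]
    - [0,-0.004,0.126,0,0,0.7]
    - [0,-0.004,0.126,0,0,0.7]
    - [0,-0.004,0.126,0,0,0.7]

```text
t: 2.62
position: [0.6102, 0.0479, 0.0954]
ee_rot: [0.992, -0.126, 0.001, 0.0]
wrist_force: [-1.2, 0.3, 0.0]
width: 0.0512
```

```bash
python3 - <<'E'
from h import *
np.set_printoptions(precision=4,suppress=True)
s=monitor.sense();print(s["position"],s["wrist_force"],rel([.6097,.0482,.093]))
cv2.imwrite("pics/w2.png",imaging.read_camera("wrist")[:,:,::-1])
E
```

```text
[0.6102 0.0479 0.0954] [-1.2243  0.3316  0.0498] [-0.0006 -0.0001  0.0024]
```

View pics/w2.png

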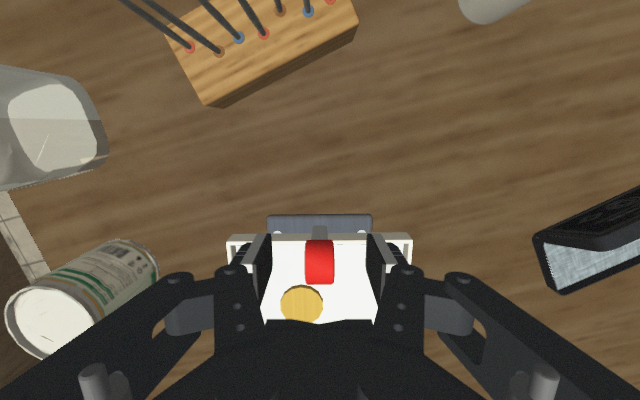

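Knob (320,262) is centred between the fingers. Close.

arm_command:
  deltas:
    - [0,0,0.002,0,0,0]
    - [0,0,0.002,0,0,0]
    - [0,0,0.002,0,0,0]
    - [0,0,0.002,0,0,0]
    - [0,0,0.002,0,0,0]
    - [0,0,0.002,0,0,0]
    - [0,0,0.002,0,0,0]
    - [0,0,0.002,0,0,0]
  gripper: 1
  force: 25

```text
t: 3.33
position: [0.6098, 0.0479, 0.093]
ee_rot: [0.992, -0.125, 0.0, 0.001]
wrist_force: [-2.3, -4.1, 6.1]
width: 0.0135
```

```bash
python3 - <<'E'
from h import *
np.set_printoptions(precision=4,suppress=True)
s=monitor.sense();p=s["position"];print(p,s["width"],s["wrist_force"],s["joints"])
T=Ro.from_quat(s["ee_rot"]).as_matrix();print(T)
# tool-frame rows: rotate about hinge (tool frame: x=tray x, z=-up)
# TCP rel hinge in tool axes (tray flat): knob + (0,0,-.006..)
r0=np.array([.119,0,-(.051+p[2]-.087)])
for a in np.linspace(.05,.5,10):
    # raising: knob up = rotation about tool y taking +x -> -z
    Ry=Ro.from_rotvec([0,a,0]).as_matrix(); print(np.round(Ry@r0-r0,4),round(np.degrees(a),1))
E
```

```text
[0.6098 0.0479 0.093 ] 0.01348632444456185 [-2.3359 -4.1125  6.0689] [-0.2518  0.6825  0.1209  1.9916 -0.1641  0.4766 -1.8335]
[[ 0.9687 -0.2484  0.0002]
 [-0.2484 -0.9687 -0.0011]
 [ 0.0005  0.0011 -1.    ]]
[-0.003   0.     -0.0059] 2.9
[-0.0063  0.     -0.0116] 5.7
[-0.0099  0.     -0.0171] 8.6
[-0.0137  0.     -0.0225] 11.5
[-0.0178  0.     -0.0277] 14.3
[-0.0222  0.     -0.0326] 17.2
[-0.0268  0.     -0.0373] 20.1
[-0.0316  0.     -0.0418] 22.9
[-0.0366  0.     -0.0461] 25.8
[-0.0419  0.     -0.0501] 28.6
```

```bash
python3 - <<'E'
import numpy as np
from scipy.spatial.transform import Rotation as Ro
r0=np.array([.119,0,-.051])
for a in np.linspace(.05,.5,10): print(np.round(Ro.from_rotvec([0,a,0]).as_matrix()@r0-r0,4))
E
```

```text
[-0.0027  0.     -0.0059]
[-0.0057  0.     -0.0116]
[-0.009   0.     -0.0172]
[-0.0125  0.     -0.0226]
[-0.0163  0.     -0.0279]
[-0.0204  0.     -0.0329]
[-0.0247  0.     -0.0377]
[-0.0293  0.     -0.0423]
[-0.034   0.     -0.0467]
[-0.039   0.     -0.0508]
```

arm_command:
  deltas:
    - [-0.0027,0,-0.0059,0,0,0]
    - [-0.0057,0,-0.0116,0,0,0]
    - [-0.009,0,-0.0172,0,0,0]
    - [-0.0125,0,-0.0226,0,0,0]
    - [-0.0163,0,-0.0279,0,0,0]
    - [-0.0204,0,-0.0329,0,0,0]
    - [-0.0247,0,-0.0377,0,0,0]
    - [-0.0293,0,-0.0423,0,0,0]
    - [-0.034,0,-0.0467,0,0,0]
    - [-0.039,0,-0.0508,0,0,0]

```text
t: 4.17
position: [0.5715, 0.0574, 0.1434]
ee_rot: [0.992, -0.125, -0.0, 0.001]
wrist_force: [-0.4, -6.7, -2.9]
width: 0.0139
```

arm_command:
  deltas:
    - [0,0,0,0,0,0]
    - [0,0,0,0,0,0]
    - [0,0,0,0,0,0]
    - [0,0,0,0,0,0]
    - [0,0,0,0,0,0]
    - [0,0,0,0,0,0]
    - [0,0,0,0,0,0]
    - [0,0,0,0,0,0]
    - [0,0,0,0,0,0]
    - [0,0,0,0,0,0]

```text
t: 5.0
position: [0.5716, 0.0574, 0.1433]
ee_rot: [0.992, -0.125, -0.0, 0.001]
wrist_force: [-0.3, -6.2, 0.6]
width: 0.0136
```

arm_command:
  deltas:
    - [0,0,0,0,0,0]
    - [0,0,0,0,0,0]
    - [0,0,0,0,0,0]
    - [0,0,0,0,0,0]
    - [0,0,0,0,0,0]
    - [0,0,0,0,0,0]
    - [0,0,0,0,0,0]
    - [0,0,0,0,0,0]
    - [0,0,0,0,0,0]
    - [0,0,0,0,0,0]

```text
t: 5.83
position: [0.5715, 0.0574, 0.1433]
ee_rot: [0.992, -0.125, -0.0, 0.001]
wrist_force: [-0.1, -6.7, -0.4]
width: 0.0135
```

```bash
python3 - <<'E'
from h import *
np.set_printoptions(precision=4,suppress=True)
s=monitor.sense();print(s["position"],s["width"],s["wrist_force"],s["joints"])
t=imaging.read_camera("top");si=imaging.read_camera("side")
crop(t,215,160,305,275,5,"pics/t3.png");crop(si,240,185,385,290,5,"pics/s3.png")
E
```

```text
[0.5715 0.0574 0.1433] 0.013538980302982073 [-0.0605 -6.7446 -0.4435] [-0.298   0.5768  0.1438  2.0509 -0.1539  0.5247 -1.8658]
```

View pics/t3.png

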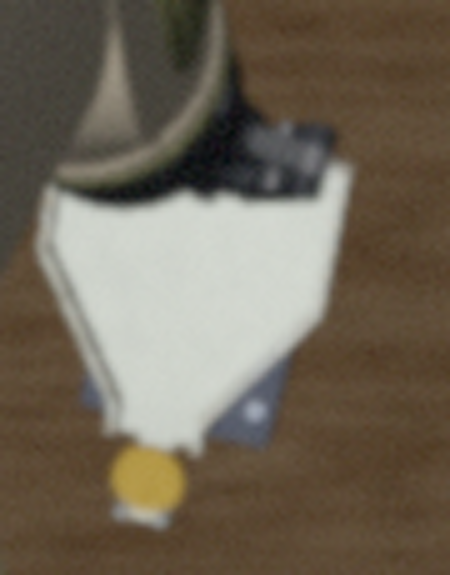

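View pics/s3.png

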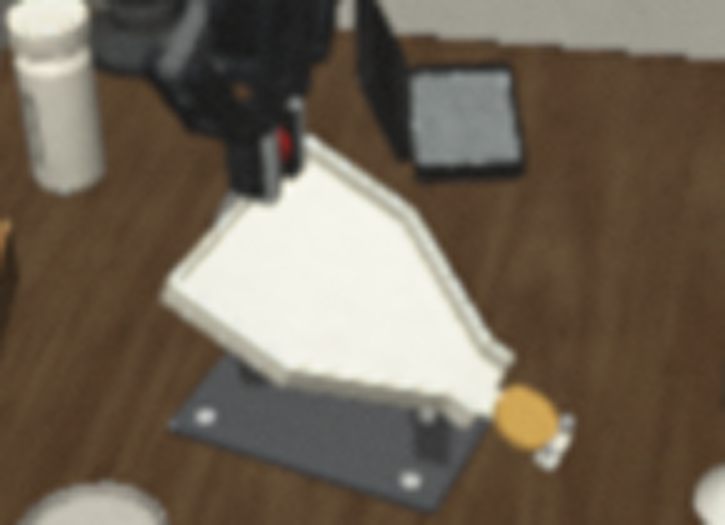

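The disc is home against the pins (top crop (148,478)). Lowering gently.

arm_command:
  deltas:
    - [0.005,0,0.0041,0,0,0]
    - [0.0097,0,0.0085,0,0,0]
    - [0.0143,0,0.0131,0,0,0]
    - [0.0186,0,0.0179,0,0,0]
    - [0.0227,0,0.0229,0,0,0]
    - [0.0265,0,0.0282,0,0,0]
    - [0.03,0,0.0336,0,0,0]
    - [0.0333,0,0.0392,0,0,0]
    - [0.0363,0,0.0449,0,0,0]
    - [0.0378,0,0.0478,0,0,0]

```text
t: 6.77
position: [0.6082, 0.0483, 0.0949]
ee_rot: [0.992, -0.125, -0.001, 0.001]
wrist_force: [-7.8, -4.9, 19.9]
width: 0.0137
```

arm_command:
  deltas:
    - [0.0006,0,0.0012,0,0,0]
    - [0.001,0,0.0024,0,0,0]
    - [0.001,0,0.0027,0,0,0]
    - [0.001,0,0.0027,0,0,0]

```text
t: 7.1
position: [0.6087, 0.0482, 0.094]
ee_rot: [0.992, -0.125, -0.001, 0.0]
wrist_force: [-6.9, -6.0, 14.8]
width: 0.0139
```

```bash
python3 - <<'E'
from h import *
np.set_printoptions(precision=4,suppress=True)
s=monitor.sense();print(s["position"],s["width"],s["wrist_force"],s["joints"])
E
```

```text
[0.6087 0.0482 0.094 ] 0.013859543929938774 [-6.8633 -6.0065 14.8179] [-0.2523  0.6805  0.1211  1.9927 -0.1645  0.4788 -1.8336]
```

arm_command:
  deltas:
    - [0.0005,0,-0.0008,0,0,0]
    - [0.0005,0,-0.001,0,0,0]

```text
t: 7.27
position: [0.6087, 0.0482, 0.0941]
ee_rot: [0.992, -0.125, -0.001, 0.001]
wrist_force: [-4.9, -5.2, 3.6]
width: 0.0137
```

arm_command:
  deltas:
    - [0,0,0,0,0,0]
    - [0,0,0,0,0,0]
    - [0,0,0,0,0,0]
    - [0,0,0,0,0,0]
    - [0,0,0,0,0,0]
    - [0,0,0,0,0,0]
  gripper: 0.2

```text
t: 7.77
position: [0.6103, 0.0493, 0.0936]
ee_rot: [0.992, -0.125, 0.0, -0.0]
wrist_force: [0.2, -0.6, 0.4]
width: 0.0341
```

arm_command:
  deltas:
    - [0,0,-0.02,0,0,0]
    - [0,0,-0.04,0,0,0]
    - [-0.03,0,-0.07,0,0,0]
    - [-0.05,0,-0.1,0,0,0]
    - [-0.08,0,-0.1,0,0,0]
    - [-0.1,0,-0.1,0,0,0]
    - [-0.1,0,-0.1,0,0,0]
    - [-0.1,0,-0.1,0,0,0]

```text
t: 8.43
position: [0.5127, 0.0743, 0.1941]
ee_rot: [0.992, -0.124, 0.0, -0.0]
wrist_force: [0.5, 0.3, -0.6]
width: 0.034
```

```bash
python3 - <<'E'
from h import *
np.set_printoptions(precision=4,suppress=True)
s=monitor.sense();print(s["position"],s["width"],s["wrist_force"],s["joints"])
m=imaging.camera_model("wrist");w=imaging.read_camera("wrist");cv2.imwrite("pics/w4.png",w[:,:,::-1])
t=imaging.read_camera("top");si=imaging.read_camera("side")
crop(t,215,160,305,275,5,"pics/t4.png");crop(si,240,185,385,290,5,"pics/s4.png")
mt=imaging.camera_model("top");ms=imaging.camera_model("side")
for n,im,mm in(("w",w,m),("t",t,mt),("s",si,ms)):
    h=cv2.cvtColor(im,cv2.COLOR_RGB2HSV);k=cv2.inRange(h,(14,110,110),(30,255,255))
    N,_,st,c=cv2.connectedComponentsWithStats(k)
    for j in range(1,N):
        if st[j,4]>60: print(n,st[j],c[j],plane(mm,c[j],.049))
E
```

```text
[0.5127 0.0743 0.1941] 0.03397006857778313 [ 0.5388  0.3306 -0.5589] [-0.3747  0.4465  0.1678  2.1385 -0.1356  0.5657 -1.9287]
w [307 232  30  27 610] [321.5213 244.7918] [0.4606 0.085  0.049 ]
w [  0 323  31  53 613] [ 12.8483 351.5057] [0.4163 0.4747 0.049 ]
w [454 323  10  12  62] [459.7581 327.7258] [ 0.3234 -0.0415  0.049 ]
t [237 113  51  29 893] [262.3068 127.2587] [0.7297 0.0489 0.049 ]
t [235 247  17  14 175] [242.92   254.0629] [0.4606 0.0846 0.049 ]
s [213 229  29  37 555] [226.7802 248.0216] [0.7215 0.083  0.049 ]
s [338 256  14  13 123] [344.0488 261.7073] [0.46   0.0845 0.049 ]
s [ 580  344   60   56 2453] [613.7407 376.5039] [0.0051 0.2908 0.049 ]
```

View pics/w4.png

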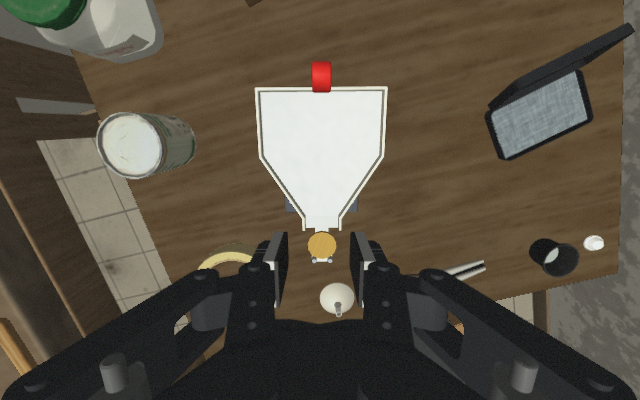

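View pics/s4.png

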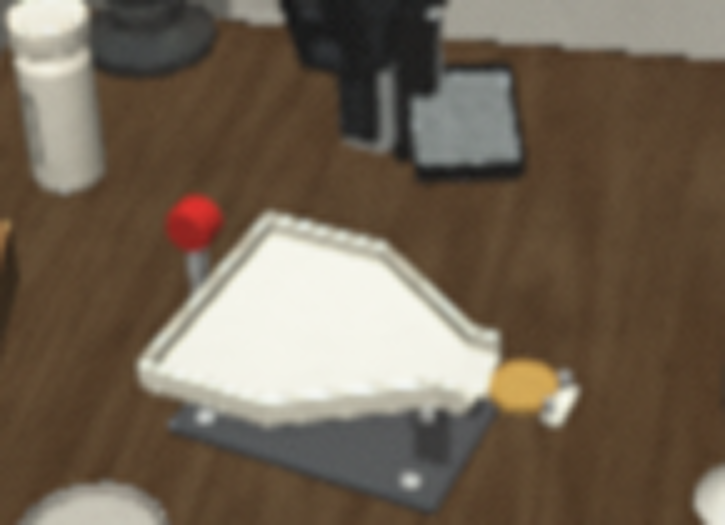

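View pics/t4.png

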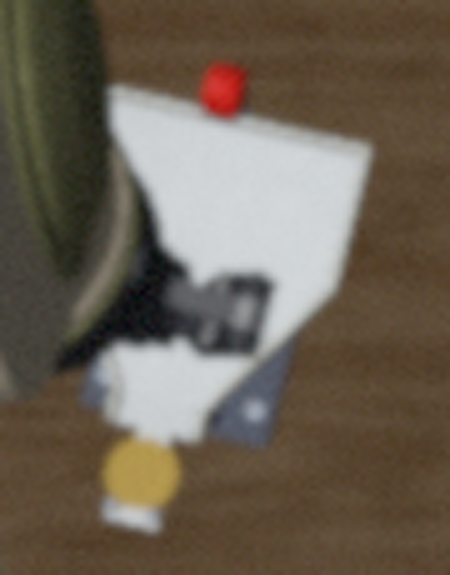

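```bash
python3 - <<'E'
from h import *
np.set_printoptions(precision=4,suppress=True)
s=monitor.sense();print(s["position"],rel([.4605,.0848,.110]))
mt=imaging.camera_model("top");print(plane(mt,(244,302),.02))
E
```

```text
[0.5143 0.0737 0.1935] [-0.0549  0.0027  0.0835]
[0.3637 0.0854 0.02  ]
```

arm_command:
  deltas:
    - [-0.025,0.0027,0.02,0,0,0]
    - [-0.05,0.0027,0.04,0,0,0]
    - [-0.055,0.0027,0.06,0,0,0]
    - [-0.055,0.0027,0.083,0,0,0]
    - [-0.055,0.0027,0.083,0,0,0]
    - [-0.055,0.0027,0.083,0,0,0]
    - [-0.055,0.0027,0.083,0,0,0]
  gripper: -0.2
  force: 40

```text
t: 9.17
position: [0.4602, 0.0846, 0.111]
ee_rot: [0.992, -0.125, 0.0, 0.0]
wrist_force: [0.1, 0.1, -0.7]
width: 0.0512
```

```bash
python3 - <<'E'
from h import *
np.set_printoptions(precision=4,suppress=True)
s=monitor.sense();print(s["position"],s["joints"],s["width"])
m=imaging.camera_model("wrist");w=imaging.read_camera("wrist");cv2.imwrite("pics/w5.png",w[:,:,::-1])
h=cv2.cvtColor(w,cv2.COLOR_RGB2HSV);k=cv2.inRange(h,(14,110,110),(30,255,255))
N,_,st,c=cv2.connectedComponentsWithStats(k)
for j in range(1,N):
    if st[j,4]>60: print(st[j],c[j],plane(m,c[j],.049))
print(rel([.4605,.0848,.0665]))
E
```

```text
[0.4602 0.0846 0.111 ] [-0.3752  0.551   0.1019  2.3057 -0.1854  0.2917 -1.9328] 0.05122549352393978
[ 297  202   44   42 1382] [318.4964 223.1766] [0.4606 0.0849 0.049 ]
[473 324  13  14  93] [480.3763 329.5054] [ 0.3445 -0.015   0.049 ]
[ 0.0001 -0.0001  0.0448]
```

View pics/w5.png

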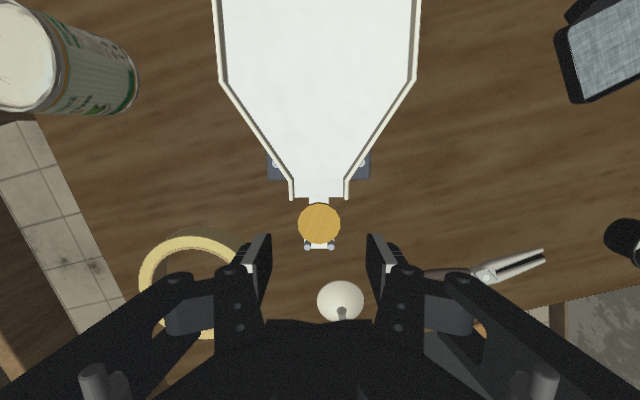

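arm_command:
  deltas:
    - [0,0,0.015,0,0,0]
    - [0,0,0.03,0,0,0]
    - [0,0,0.04,0,0,0]
    - [0,0,0.0445,0,0,0]
    - [0,0,0.0445,0,0,0]
    - [0,0,0.0445,0,0,0]

```text
t: 9.72
position: [0.4598, 0.0849, 0.0668]
ee_rot: [0.992, -0.125, 0.0, -0.0]
wrist_force: [0.4, 0.2, 0.5]
width: 0.0513
```

arm_command:
  deltas:
    - [0,0,0,0,0,0]
    - [0,0,0,0,0,0]
    - [0,0,0,0,0,0]
    - [0,0,0,0,0,0]
    - [0,0,0,0,0,0]
    - [0,0,0,0,0,0]
  gripper: 1

```text
t: 10.22
position: [0.4597, 0.085, 0.0669]
ee_rot: [0.992, -0.125, 0.001, -0.0]
wrist_force: [-0.7, -0.9, 7.4]
width: 0.0272
```

```bash
python3 - <<'E'
from h import *
np.set_printoptions(precision=4,suppress=True)
s=monitor.sense();print(s["position"],s["joints"],s["width"],s["wrist_force"])
cv2.imwrite("pics/w6.png",imaging.read_camera("wrist")[:,:,::-1])
E
```

```text
[0.4597 0.085  0.0669] [-0.3455  0.6392  0.0595  2.3279 -0.2019  0.1775 -1.9203] 0.02717093996765716 [-0.6583 -0.8855  7.4303]
```

View pics/w6.png

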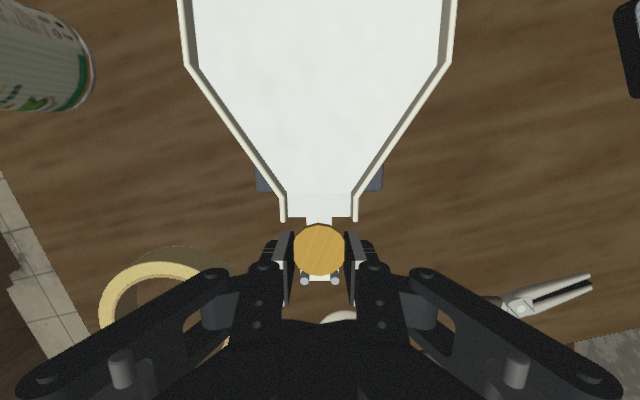

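arm_command:
  deltas:
    - [0,0,-0.002,0,0,0]
    - [0,0,-0.006,0,0,0]
    - [0,0,-0.015,0,0,0]
    - [0,0,-0.03,0,0,0]
    - [0,0,-0.045,0,0,0]
    - [0,0,-0.06,0,0,0]
    - [0,0,-0.06,0,0,0]

```text
t: 10.85
position: [0.4599, 0.0851, 0.1288]
ee_rot: [0.992, -0.125, 0.001, -0.001]
wrist_force: [0.7, -0.5, -0.0]
width: 0.0269
```

```bash
python3 - <<'E'
from h import *
np.set_printoptions(precision=4,suppress=True)
s=monitor.sense();print(s["position"],s["joints"],s["width"],s["wrist_force"])
cv2.imwrite("pics/w7.png",imaging.read_camera("wrist")[:,:,::-1])
crop(imaging.read_camera("side"),260,185,405,290,5,"pics/s7.png")
print(rel([.528,-.173,.127]),np.degrees(np.arctan2(*Ro.from_quat(s["ee_rot"]).as_matrix()[1::-1,0])))
E
```

```text
[0.4599 0.0851 0.1288] [-0.3892  0.5157  0.1192  2.2974 -0.1806  0.3335 -1.9362] 0.02694747340845625 [ 0.695  -0.4809 -0.0319]
[ 0.1303  0.2331 -0.0001] -14.360801191818773
```

View pics/w7.png

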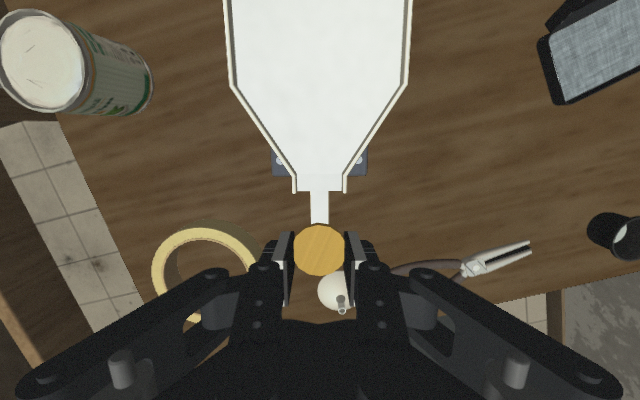

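View pics/s7.png

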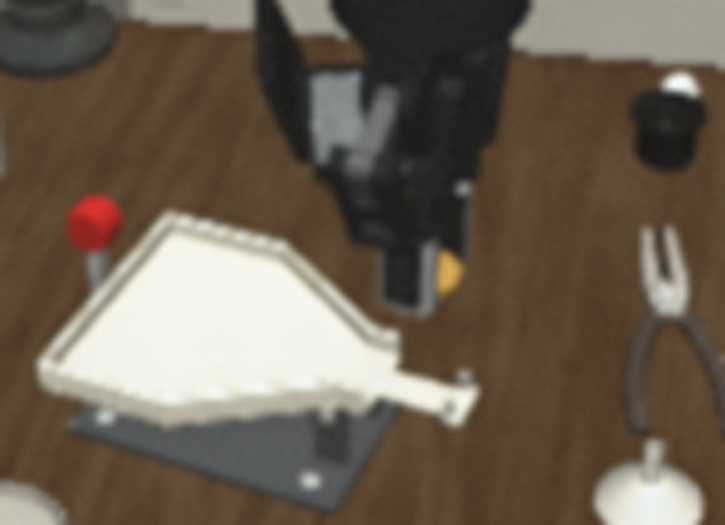

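```bash
python3 - <<'E'
from h import *
np.set_printoptions(precision=4,suppress=True)
m=imaging.camera_model("wrist");w=cv2.imread("pics/w7.png")
h=cv2.cvtColor(w,cv2.COLOR_BGR2HSV);k=cv2.inRange(h,(14,120,110),(30,255,255));k[:,:290]=0;k[:,350:]=0;k[:220]=0;k[280:]=0
cs=max(cv2.findContours(k,0,2)[0],key=cv2.contourArea);print(cv2.fitEllipse(cs),cv2.boundingRect(cs))
e=cv2.fitEllipse(cs)
for z in(.105,.109,.113):
  print(z,plane(m,e[0],z),[np.linalg.norm(plane(m,(e[0][0],cv2.boundingRect(cs)[1]),z)-plane(m,(e[0][0],sum(cv2.boundingRect(cs)[1::2])),z))])
w6=cv2.imread("pics/w7.png");cv2.imwrite("pics/w7c.png",cv2.resize(w6[210:320,240:400],None,fx=5,fy=5,interpolation=cv2.INTER_CUBIC))
E
```

```text
((318.3191833496094, 250.07337951660156), (50.40930938720703, 54.00603485107422), 88.65789794921875) (294, 225, 51, 52)
0.105 [0.4587 0.0858 0.105 ] [np.float64(0.031224035363587917)]
0.109 [0.4605 0.0853 0.109 ] [np.float64(0.030334843358569116)]
0.113 [0.4623 0.0848 0.113 ] [np.float64(0.029445651353550373)]
```

View pics/w7c.png

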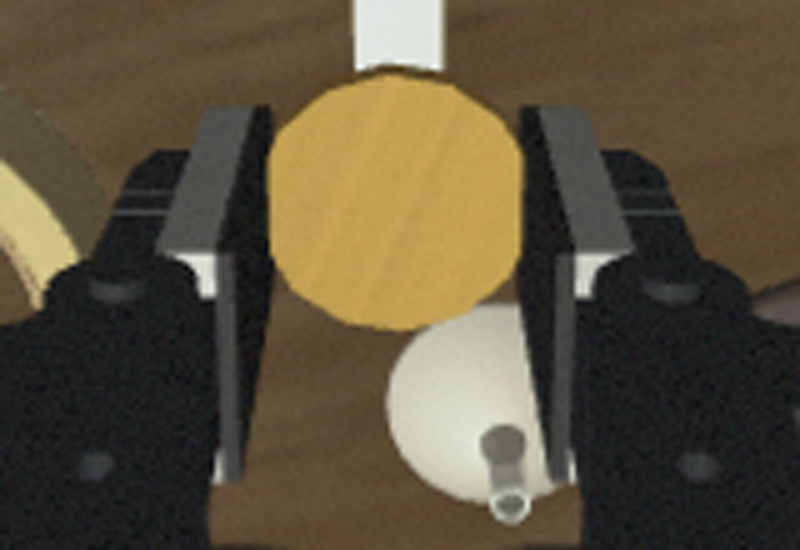

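```bash
python3 - <<'E'
from h import *
np.set_printoptions(precision=4,suppress=True)
m=imaging.camera_model("wrist");s=monitor.sense()
c=-np.array(m["R"]).T@m["t"];print(Ro.from_quat(s["ee_rot"]).inv().apply(c-s["position"]))
mt=imaging.camera_model("top");ms=imaging.camera_model("side")
T2=lambda x,y:(325+x/8-.44,180+y/8-.44);S2=lambda x,y:(300+x/10-.45,175+y/10-.45)
# lid free edge corners: top (118,155),(487,75) ; side (150,70) far end?
print([plane(mt,T2(118,155),.068),plane(mt,T2(487,75),.068)])
# side: bottom near hinge (205,415) ; top of lid left edge near (120,265) far (120..150,70)
print([plane(ms,S2(122,265),.068),plane(ms,S2(135,70),.068)])
E
```

```text
[ 0.0653 -0.0002 -0.1184]
[array([ 0.5694, -0.112 ,  0.068 ]), array([ 0.5893, -0.2066,  0.068 ])]
[array([ 0.5692, -0.1064,  0.068 ]), array([ 0.5867, -0.2043,  0.068 ])]
```

```bash
python3 - <<'E'
from h import *
np.set_printoptions(precision=4,suppress=True)
print(rel([.5227,-.1744,.125]))
E
```

```text
[0.1255 0.2358 0.0019]
```

arm_command:
  deltas:
    - [0.013,0.024,0.0,0,0,-3]
    - [0.031,0.058,0.0,0,0,-7]
    - [0.049,0.092,0.0,0,0,-11]
    - [0.067,0.126,0.0,0,0,-15]
    - [0.085,0.16,0.0,0,0,-19]
    - [0.103,0.194,0.0,0,0,-23]
    - [0.118,0.222,0.0,0,0,-26]
    - [0.1255,0.2358,0.0,0,0,-27.4]
    - [0.1255,0.2358,0.0,0,0,-27.4]
    - [0.1255,0.2358,0.0,0,0,-27.4]

```text
t: 11.78
position: [0.5218, -0.1754, 0.1252]
ee_rot: [0.994, 0.112, -0.001, -0.0]
wrist_force: [-0.1, 0.6, -0.9]
width: 0.0272
```

```bash
python3 - <<'E'
from h import *
np.set_printoptions(precision=4,suppress=True)
w=imaging.read_camera("wrist");s=monitor.sense();m=imaging.camera_model("wrist");cv2.imwrite("pics/w8.png",w[:,:,::-1])
print(s["position"],s["joints"],s["width"],s["wrist_force"],np.degrees(np.arctan2(*Ro.from_quat(s["ee_rot"]).as_matrix()[1::-1,0])))
E
```

```text
[ 0.5217 -0.1741  0.1254] [ 0.272   0.58   -0.0761  2.1062  0.0923  0.4601 -1.2185] 0.026935918675863462 [ 0.0593 -0.2279 -0.7032] 12.993081057244911
```

View pics/w8.png

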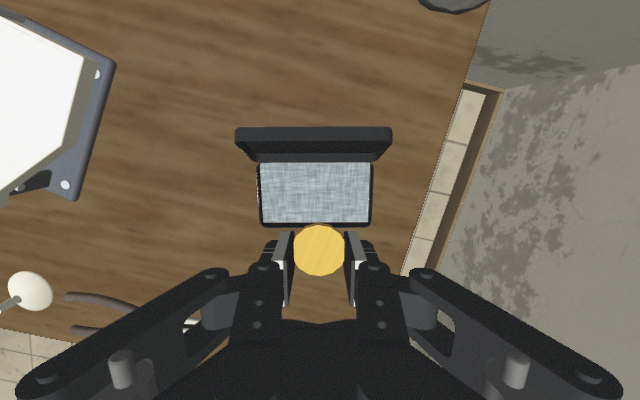

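```bash
python3 - <<'E'
from h import *
np.set_printoptions(precision=4,suppress=True)
m=imaging.camera_model("wrist")
q=np.array([plane(m,p,.0075) for p in((261,163),(370,163),(369,223),(264,223))]);print(q,q.mean(0),np.linalg.norm(q[0]-q[1]),np.linalg.norm(q[0]-q[3]))
c=q.mean(0);ax=np.array([np.cos(.2269),np.sin(.2269)])
t=c[:2]-.006*ax;print(t,rel([t[0],t[1],.050]))
E
```

```text
[[ 0.5441 -0.1182  0.0075]
 [ 0.5649 -0.2086  0.0075]
 [ 0.5126 -0.2224  0.0075]
 [ 0.4913 -0.1302  0.0075]] [ 0.5282 -0.1698  0.0075] 0.09278209004590825 0.054119317952689934
[ 0.5224 -0.1712] [ 0.0014 -0.0026  0.0754]
```

arm_command:
  deltas:
    - [0.0014,-0.0026,0.02,0,0,0]
    - [0.0014,-0.0026,0.04,0,0,0]
    - [0.0014,-0.0026,0.06,0,0,0]
    - [0.0014,-0.0026,0.075,0,0,0]
    - [0.0014,-0.0026,0.083,0,0,0]
    - [0.0014,-0.0026,0.088,0,0,0]
    - [0.0014,-0.0026,0.0885,0,0,0]
    - [0.0014,-0.0026,0.0885,0,0,0]

```text
t: 12.5
position: [0.5233, -0.1712, 0.0378]
ee_rot: [0.993, 0.114, -0.0, -0.0]
wrist_force: [0.8, -0.7, 0.4]
width: 0.027
```

arm_command:
  deltas:
    - [0,0,0.001,0,0,0]
    - [0,0,0.002,0,0,0]
    - [0,0,0.002,0,0,0]

```text
t: 12.75
position: [0.5234, -0.1719, 0.0361]
ee_rot: [0.994, 0.113, 0.0, 0.0]
wrist_force: [-0.1, 0.6, -1.1]
width: 0.027
```

arm_command:
  deltas:
    - [0,0,0.0007,0,0,0]
    - [0,0,0.0014,0,0,0]
    - [0,0,0.0014,0,0,0]

```text
t: 13.0
position: [0.5232, -0.1719, 0.0342]
ee_rot: [0.994, 0.114, 0.0, 0.0]
wrist_force: [-0.3, -0.2, -0.2]
width: 0.027
```

arm_command:
  deltas:
    - [0,0,0.0007,0,0,0]
    - [0,0,0.0014,0,0,0]
    - [0,0,0.0014,0,0,0]

```text
t: 13.25
position: [0.5232, -0.1718, 0.0327]
ee_rot: [0.994, 0.114, -0.0, -0.0]
wrist_force: [0.2, 0.6, -0.2]
width: 0.027
```

arm_command:
  deltas:
    - [0,0,0.0005,0,0,0]
    - [0,0,0.001,0,0,0]
    - [0,0,0.001,0,0,0]

```text
t: 13.5
position: [0.5232, -0.1718, 0.0325]
ee_rot: [0.994, 0.114, 0.0, 0.0]
wrist_force: [-2.1, 0.5, 10.4]
width: 0.0268
```

```bash
python3 - <<'E'
from h import *
cv2.imwrite("pics/w9.png",imaging.read_camera("wrist")[:,:,::-1]);crop(imaging.read_camera("side"),280,160,380,230,7,"pics/s9.png")
print(monitor.sense()["wrist_force"])
E
```

```text
[-0.96914382  0.27912132 10.02207364]
```

View pics/w9.png

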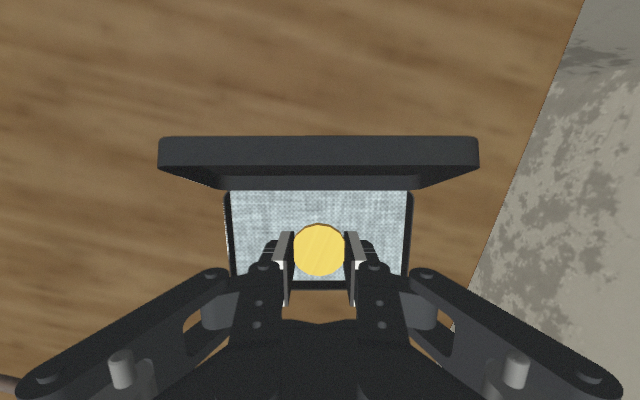

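View pics/s9.png

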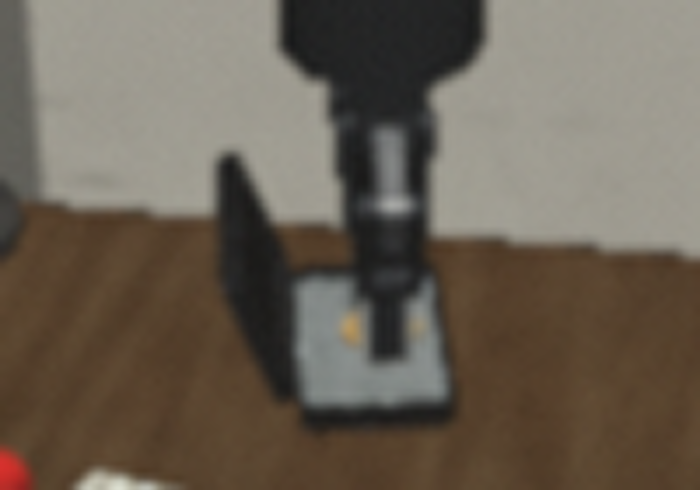

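arm_command:
  deltas:
    - [0,0,-0.0008,0,0,0]
    - [0,0,-0.001,0,0,0]

```text
t: 13.77
position: [0.5233, -0.1718, 0.033]
ee_rot: [0.994, 0.114, 0.0, 0.0]
wrist_force: [0.0, -0.1, 0.3]
width: 0.0269
```

arm_command:
  deltas:
    - [0,0,0,0,0,0]
    - [0,0,0,0,0,0]
    - [0,0,0,0,0,0]
    - [0,0,0,0,0,0]
    - [0,0,0,0,0,0]
    - [0,0,0,0,0,0]
  gripper: 0.05

```text
t: 14.27
position: [0.5232, -0.1718, 0.0328]
ee_rot: [0.994, 0.114, -0.0, -0.0]
wrist_force: [0.1, 0.6, -0.5]
width: 0.0404
```

arm_command:
  deltas:
    - [0,0,-0.02,0,0,0]
    - [0,0,-0.05,0,0,0]
    - [0,0,-0.08,0,0,0]
    - [0,0,-0.11,0,0,0]
    - [0,0,-0.11,0,0,0]
    - [0,0,-0.11,0,0,0]

```text
t: 14.77
position: [0.524, -0.1721, 0.1444]
ee_rot: [0.994, 0.113, 0.002, 0.001]
wrist_force: [-0.8, -0.5, -0.8]
width: 0.0405
```

```bash
python3 - <<'E'
from h import *
np.set_printoptions(precision=4,suppress=True)
w=imaging.read_camera("wrist");cv2.imwrite("pics/w10.png",w[:,:,::-1])
m=imaging.camera_model("wrist");s=monitor.sense();print(s["position"],s["joints"],s["width"])
h=cv2.cvtColor(w,cv2.COLOR_RGB2HSV);k=cv2.inRange(h,(14,110,110),(30,255,255))
N,_,st,c=cv2.connectedComponentsWithStats(k)
for j in range(1,N):
    if st[j,4]>60: print(st[j],c[j],plane(m,c[j],.0115))
E
```

```text
[ 0.5233 -0.1719  0.1432] [ 0.271   0.5516 -0.0811  2.0952  0.0895  0.4966 -1.22  ] 0.04037890946094502
[303 183  31  31 751] [317.8202 197.7044] [ 0.5236 -0.1709  0.0115]
```

View pics/w10.png

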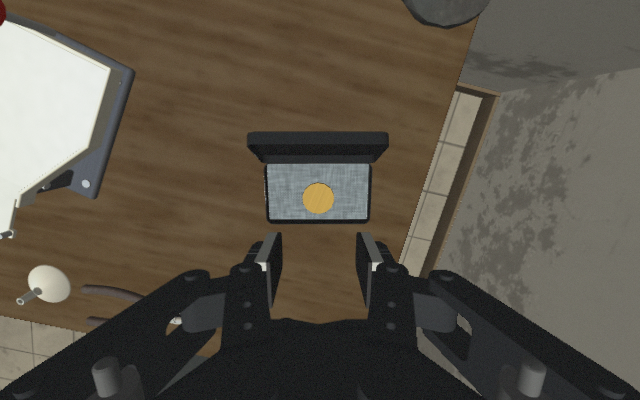

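```bash
python3 - <<'E'
from h import *
np.set_printoptions(precision=4,suppress=True)
mt=imaging.camera_model("top");print([plane(mt,p,.0) for p in((373,135),(390,150),(408,140))],plane(mt,(400,110),.12))
C=np.array([.5282,-.1705]);a=np.radians(13);U=np.array([np.cos(a),np.sin(a)])
t=C+.077*U;print(t,rel([*t,.143]),rel([*t,.080]))
p0=None
for th in np.radians([90,80,70,60,50,40,30,20,12,6,0]):
    p=np.array([.030,.0115])+.045*np.array([-np.cos(th),np.sin(th)])+.0055*np.array([np.sin(th),np.cos(th)])
    q=p+[.011,.025]
    if p0 is None:p0=q
    print(round(np.degrees(th)),q,"tool dx,dz",q[0]-p0[0].round(4),-(q[1]-p0[1]).round(4))
E
```

```text
[array([ 0.7272, -0.1946,  0.    ]), array([ 0.6919, -0.2317,  0.    ]), array([ 0.715 , -0.2734,  0.    ])] [ 0.7385 -0.2328  0.12  ]
[ 0.6032 -0.1532] [ 0.0821 -0.0002  0.0003] [ 0.082  -0.0003  0.0633]
90 [0.0465 0.0815] tool dx,dz 0.0 -0.0
80 [0.0386 0.0818] tool dx,dz -0.007897725353444726 -0.0003
70 [0.0308 0.0807] tool dx,dz -0.015722597035332603 0.0008
60 [0.0233 0.0782] tool dx,dz -0.023236860279185593 0.0033
50 [0.0163 0.0745] tool dx,dz -0.030212197998739893 0.007
40 [0.0101 0.0696] tool dx,dz -0.036436668087078045 0.0119
30 [0.0048 0.0638] tool dx,dz -0.04172114317029974 0.0177
20 [0.0006 0.0571] tool dx,dz -0.0459050571470747 0.0244
12 [-0.0019  0.0512] tool dx,dz -0.04837312773352358 0.0303
6 [-0.0032  0.0467] tool dx,dz -0.0496785787436002 0.0348
0 [-0.004  0.042] tool dx,dz -0.0505 0.0395
```

arm_command:
  deltas:
    - [0.025,0,0,0,0,0]
    - [0.05,0,0,0,0,0]
    - [0.075,0,0,0,0,0]
    - [0.082,0,0,0,0,0]
    - [0.082,0,0,0,0,0]
    - [0.082,0,0.02,0,0,0]
    - [0.082,0,0.04,0,0,0]
    - [0.082,0,0.055,0,0,0]
    - [0.082,0,0.062,0,0,0]
    - [0.082,0,0.062,0,0,0]
  gripper: 1

```text
t: 15.65
position: [0.6007, -0.1534, 0.0785]
ee_rot: [0.994, 0.113, -0.002, -0.001]
wrist_force: [-0.3, 0.2, 0.6]
width: 0.0
```

```bash
python3 - <<'E'
from h import *
np.set_printoptions(precision=4,suppress=True)
s=monitor.sense();print(s["position"],s["wrist_force"],s["width"])
cv2.imwrite("pics/w11.png",imaging.read_camera("wrist")[:,:,::-1]);crop(imaging.read_camera("side"),260,150,370,230,7,"pics/s11.png")
C=np.array([.5282,-.1705]);a=np.radians(13);U=np.array([np.cos(a),np.sin(a)]);print(rel([*(C+.0465*U),.0815]))
E
```

```text
[ 0.6007 -0.1534  0.0785] [-0.2611  0.1807  0.5949] 1.709224702441006e-05
[-0.0296 -0.0002 -0.0008]
```

View pics/s11.png

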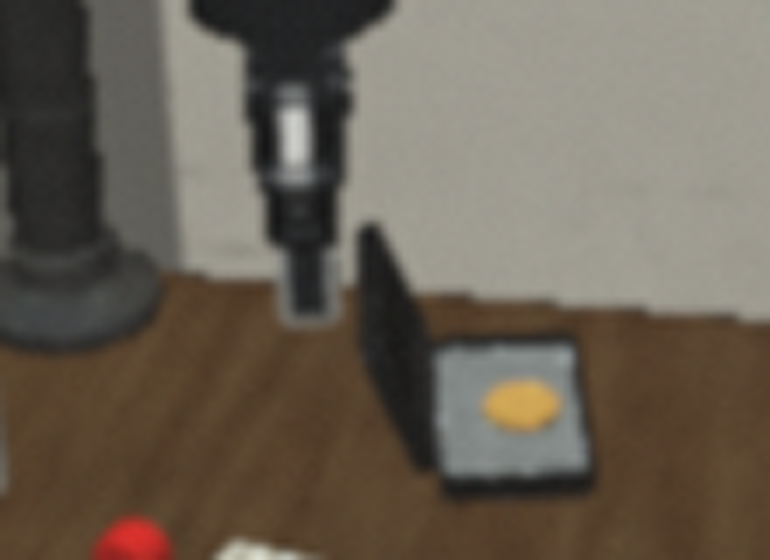

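View pics/w11.png

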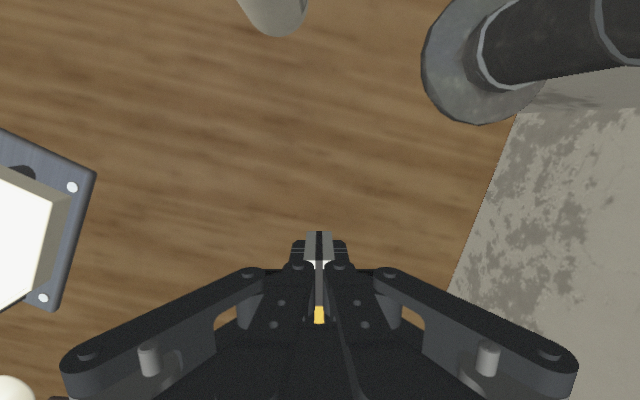

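Behind the lid and clear. Now push it over along the arc.

arm_command:
  deltas:
    - [-0.005,0,0,0,0,0]
    - [-0.01,0,-0.001,0,0,0]
    - [-0.015,0,-0.001,0,0,0]
    - [-0.02,0,-0.001,0,0,0]
    - [-0.025,0,-0.001,0,0,0]
    - [-0.0295,0,-0.001,0,0,0]
    - [-0.0335,0,-0.001,0,0,0]
    - [-0.0375,0,-0.001,0,0,0]
    - [-0.0415,0,-0.0005,0,0,0]
    - [-0.0455,0,0,0,0,0]

```text
t: 16.58
position: [0.5585, -0.1637, 0.0808]
ee_rot: [0.994, 0.114, 0.0, 0.0]
wrist_force: [1.4, -0.4, 0.2]
width: -0.0001
```

```bash
python3 - <<'E'
from h import *
np.set_printoptions(precision=4,suppress=True)
s=monitor.sense();print(s["position"],s["wrist_force"])
crop(imaging.read_camera("side"),260,150,370,230,7,"pics/s12.png")
C=np.array([.5282,-.1705]);a=np.radians(13);U=np.array([np.cos(a),np.sin(a)])
for u,z in((.0233,.0782),(.0163,.0745),(.0101,.0696),(.0048,.0638),(.0006,.0571),(-.0019,.0512),(-.0032,.0467),(-.004,.042)):print(rel([*(C+u*U),z]))
E
```

```text
[ 0.5585 -0.1637  0.0808] [ 1.3791 -0.4337  0.2151]
[-0.0065 -0.0002  0.0023]
[-0.0135 -0.0002  0.0061]
[-0.0197 -0.0002  0.011 ]
[-0.025  -0.0002  0.0168]
[-0.0292 -0.0002  0.0235]
[-0.0317 -0.0002  0.0294]
[-0.033  -0.0002  0.0339]
[-0.0338 -0.0002  0.0386]
```

View pics/s12.png

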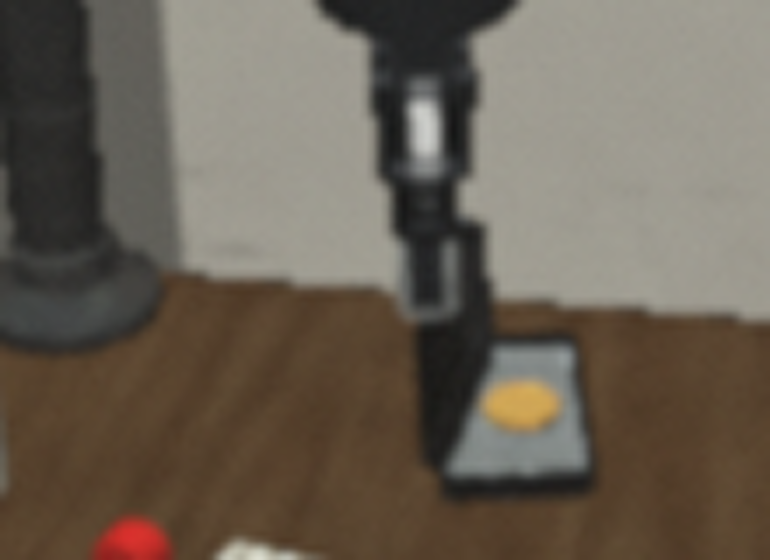

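The lid has passed upright; continue.

arm_command:
  deltas:
    - [-0.0065,0,0.0023,0,0,0]
    - [-0.01,0,0.0041,0,0,0]
    - [-0.0135,0,0.0061,0,0,0]
    - [-0.0167,0,0.0085,0,0,0]
    - [-0.0197,0,0.011,0,0,0]
    - [-0.0225,0,0.0138,0,0,0]
    - [-0.025,0,0.0168,0,0,0]
    - [-0.0273,0,0.02,0,0,0]
    - [-0.0292,0,0.0235,0,0,0]
    - [-0.0305,0,0.0265,0,0,0]

```text
t: 17.47
position: [0.5286, -0.1705, 0.0538]
ee_rot: [0.994, 0.114, -0.0, -0.0]
wrist_force: [0.2, -0.2, 1.0]
width: 0.0002
```

```bash
python3 - <<'E'
from h import *
np.set_printoptions(precision=4,suppress=True)
s=monitor.sense();print(s["position"],s["wrist_force"])
crop(imaging.read_camera("side"),260,150,370,230,7,"pics/s13.png")
C=np.array([.5282,-.1705]);a=np.radians(13);U=np.array([np.cos(a),np.sin(a)])
for u,z in((-.0032,.0467),(-.004,.042)):print(rel([*(C+u*U),z]))
E
```

```text
[ 0.5286 -0.1705  0.0538] [ 0.175  -0.2437  1.0207]
[-0.0032 -0.      0.0066]
[-0.004  -0.      0.0113]
```

View pics/s13.png

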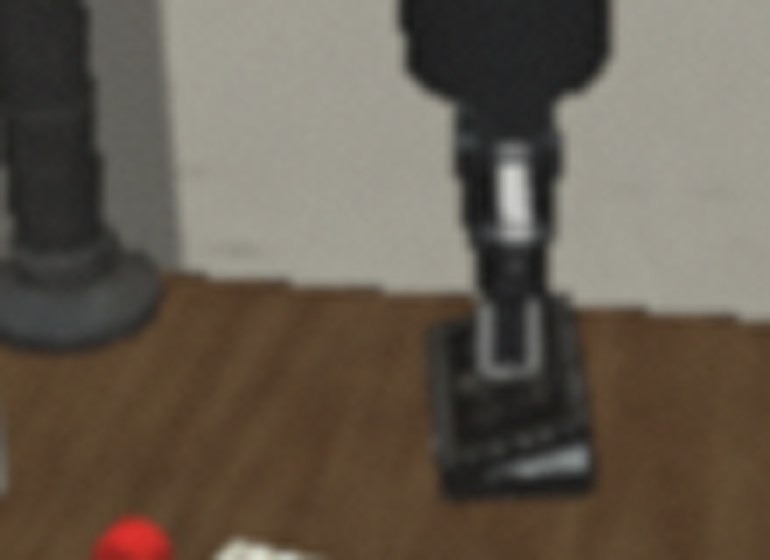

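arm_command:
  deltas:
    - [-0.003,0,0.003,0,0,0]
    - [-0.006,0,0.006,0,0,0]
    - [-0.008,0,0.008,0,0,0]
    - [-0.01,0,0.0095,0,0,0]
    - [-0.01,0,0.0105,0,0,0]
    - [-0.01,0,0.0115,0,0,0]

```text
t: 18.02
position: [0.519, -0.1728, 0.0427]
ee_rot: [0.994, 0.114, -0.0, -0.0]
wrist_force: [-0.8, 0.4, -0.5]
width: 0.0002
```

arm_command:
  deltas:
    - [0,0,0.0007,0,0,0]
    - [0,0,0.0007,0,0,0]

```text
t: 18.18
position: [0.5191, -0.1728, 0.0423]
ee_rot: [0.994, 0.114, -0.0, 0.0]
wrist_force: [-0.7, 0.3, 3.1]
width: -0.0001
```

arm_command:
  deltas:
    - [0,0,0.0005,0,0,0]
    - [0,0,0.0008,0,0,0]
    - [0,0,0.0008,0,0,0]

```text
t: 18.43
position: [0.5191, -0.1727, 0.042]
ee_rot: [0.994, 0.114, -0.0, 0.0]
wrist_force: [-2.0, 0.2, 11.7]
width: 0.0
```

```bash
python3 - <<'E'
from h import *
print(monitor.sense()["wrist_force"])
crop(imaging.read_camera("side"),260,150,370,230,7,"pics/s14.png")
E
```

```text
[-2.04631838  0.24352572 11.73256898]
```

View pics/s14.png

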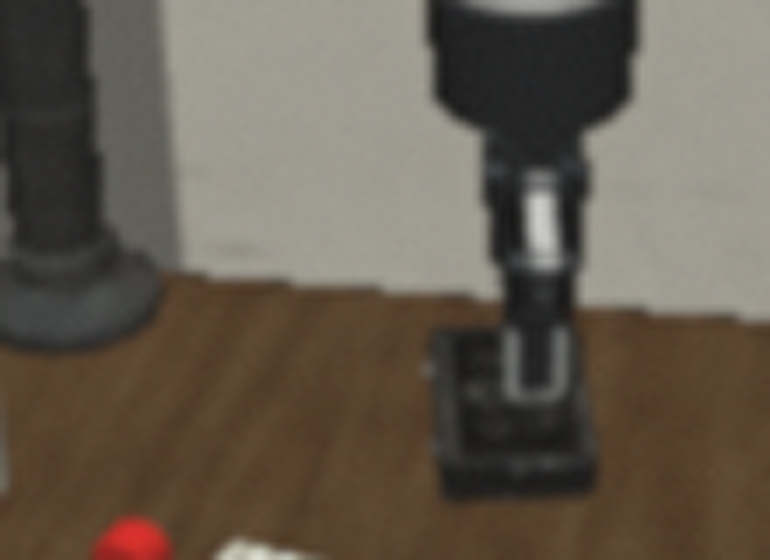

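arm_command:
  deltas:
    - [0,0,0,0,0,0]
    - [0,0,-0.02,0,0,0]
    - [0,0,-0.05,0,0,0]
    - [0,0,-0.09,0,0,0]
    - [0,0,-0.12,0,0,0]
    - [0,0,-0.15,0,0,0]
    - [0,0,-0.15,0,0,0]
    - [0,0,-0.15,0,0,0]
    - [0,0,-0.15,0,0,0]

```text
t: 19.23
position: [0.519, -0.1727, 0.1911]
ee_rot: [0.994, 0.114, -0.0, 0.0]
wrist_force: [-0.3, -0.2, 0.1]
width: 0.0002
```

```bash
python3 - <<'E'
from h import *
s=monitor.sense();print(s["t"],s["position"],s["qd"],s["wrist_force"])
crop(imaging.read_camera("side"),240,150,420,300,4,"pics/s15.png")
cv2.imwrite("pics/t15.png",imaging.read_camera("top")[:,:,::-1]);cv2.imwrite("pics/w15.png",imaging.read_camera("wrist")[:,:,::-1])
E
```

```text
19.2333 [ 0.5190467  -0.1726519   0.19106898] [-0.00232071  0.02574044  0.00200448  0.00880438 -0.00114798 -0.00112022
  0.00102466] [-0.31092764 -0.20354485  0.05765072]
```

View pics/s15.png

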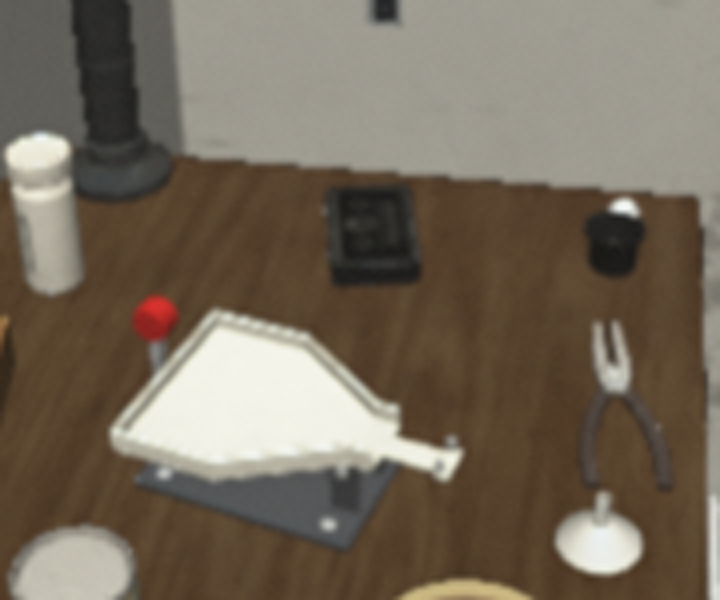

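View pics/w15.png

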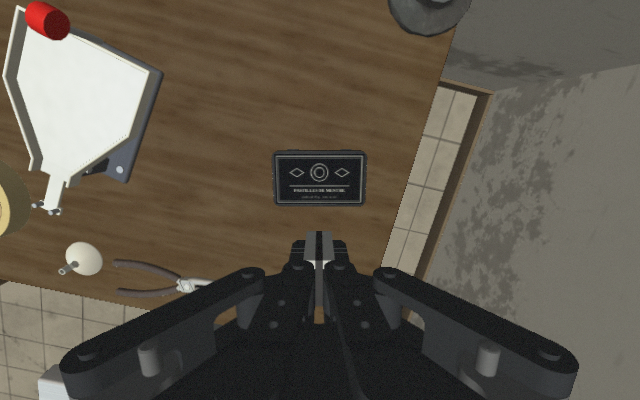

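View pics/t15.png

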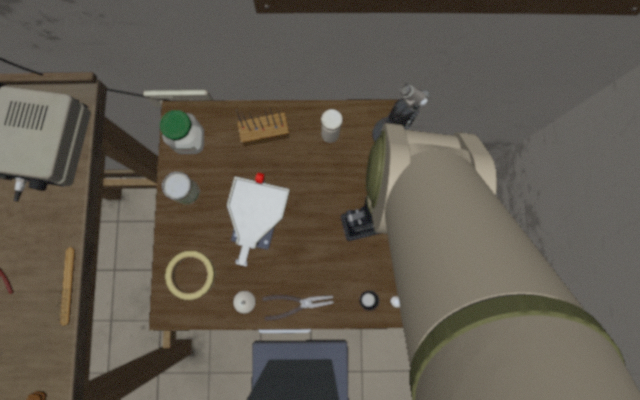

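```bash
python3 -c "
from plant import arm;print(arm.hand_in())"
```

```text
the job is handed in; nothing more can be done
None
```

I put the brass disc away as asked and handed the job in at about 19.3 s of the 64 s allowed; `hand_in` gives no verdict.

**Steps**
- **Tray:** I pinched the red knob and raised the tray along its arc to about 0.5 rad. The disc slid down against the two pins by itself. I lowered the tray flat again and let go.
- **Disc:** I took it by its edge at the tip and laid it in the tin. The fingertips touched the lining at about 10 N before I let go.
- **Lid:** I swung the lid over from behind and pressed it shut at about 12 N.

**Checks**
- After I lowered the tray, all three cameras put the disc at (0.460, 0.085) in the tip.
- After I let go in the tin, the disc lay flat at (0.524, -0.171), inside the walls.
- The lid stopped firmly with the fingertips at 17 mm, which matches its shut height, and the last side and wrist pictures show it closed.
- The tray is flat and empty, and the other things I could see stand where they did. The arm hid part of the last top picture, including the cup.
- The gripper is about 15 cm above the tin and touches nothing.

**Disagreements**
- The gripper read 27 mm on the 30 mm disc, but the picture showed it centred and level in the fingers.
- Pressing the tray down to flat briefly gave about 20 N at the wrist.

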